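# Engage the coin sorter's transport lock

## Task

The count is finished and the coin sorter is to be carried away, so engage its transport lock: with the fingertips turn the rotor until the slot in its rim faces the lock bar, then push the bar by its upturned tab through the slot until it is fully home. Only push, do not pick anything up; do not shove or lift the sorter, and leave the coins and everything else standing as they are.

Things in the scene. Friction and masses are not known exactly. Their poses are not given: they have to be found in the camera images.
- sorter: Bench-top coin sorter: grey case 290 (x) x 350 (y) x 130 mm on rubber feet, loose but heavy (about 11 kg, 40 N sideways would shift it). Origin: centre of its underside, at table height; z up, -x its front (coin drawers), +y its left. Its flat deck, 130 mm up, carries the rotor, axis at (0, +50 mm), and on the right the lock bar, along y at x = 0, pointing +y at that axis.
- rotor (a joint): Turn of the rotor about its vertical axis, rad, positive counter-clockwise from above, endless. At 0 or a whole turn the slot faces the lock bar exactly. It turns either way and stays where left (drag 0.12 N m, 2.5 N at 50 mm radius). A fingertip let down between two ribs can push a rib round either way.
- rotor_axis (a point): Point on the rotor's axis, fixed on the sorter, 148 mm above the table; axes as the sorter's. The rotor is a shallow open pan: black floor 138 mm above the table, aluminium rim of radius 80 (inside) to 90 mm (outside), top 158 mm above the table. Round hub in the middle, radius 20 mm, top 160 mm above the table.
- slot (a point): Centre of the only slot in the rotor's rim, 85 mm from the axis, 148 mm above the table; goes round with the rotor. The slot is 24 mm wide, right through the rim, open on top, between two thickened cheeks (each 15 mm wide, radius 70 to 89 mm, tops 159 mm above the table). Own frame: the slot runs along y, -y points outward.
- rib (a point): Middle of the top of the rotor rib that lies opposite the slot (180 degrees from it), 45 mm from the axis, 159 mm above the table; goes round with the rotor. Two more such ribs lie 60 degrees either side of the slot. Each is straight and radial, 8 mm thick, from 28 to 70 mm radius, 21 mm high above the pan's floor.
- lock_line (a point): Point fixed on the sorter, 148 mm above the table, where the centre of the slot lies when the slot faces the lock bar exactly: 85 mm from rotor_axis, on the bar's centre line.
- lock_bar (a joint): Travel of the lock bar towards the rotor's axis (sorter +y), m: 0 drawn back, 0.040 fully home with its tab against the outer guide. Drag about 2.5 N, no spring, stays where left. Flat steel, 18 mm wide, 10 mm high, half-round nose. The rim stops it unless the slot faces it; the nose surely finds the slot when that is within 4 mm of the line.
- bar_nose (a point): Tip of the bar's nose at half its height, 148 mm above the table: 10 mm outside the rim when the bar is drawn back, 20 mm inside the rim when home (the rotor then cannot turn). Behind it the bar runs in two guides on the deck, 36 mm wide, tops 159 mm above the table, the outer one's outer face 40 mm in front of the drawn-back tab.
- push_tab (a point): Middle of the outer face of the upturned push tab at the bar's outer end, 168 mm above the table; moves with the bar. The tab is 40 mm wide (sorter x), 5 mm thick, from 143 to 185 mm above the table. Pushed here towards the rotor (sorter +y) the bar slides home. Outside the tab the deck (130 mm above the table) is free, and ends about 20 mm further out.
- coin_roll: Paper roll of coins standing on the sorter's deck beside the lock bar, 25 mm across, 55 mm high; origin under its centre. Leave alone.
- coin_stack: Stack of loose coins on the sorter's deck on the other side of the lock bar, 24 mm across, 24 mm high; origin under its centre. Leave alone.
- mug: White mug on the table, 80 mm across, 95 mm high, handle to its +y; origin under its centre. Leave alone.
- carton: Collecting carton on the table, 105 x 105 x 192 mm; origin under its centre. Leave alone.
- bottle: Water bottle on the table, 66 mm across, 200 mm high; origin under its centre. Leave alone.
- hopper: The sorter's grey hopper ring, lifted off and standing on the table: open at both ends, 236 mm across at the top, 75 mm high; origin at the centre of its lower edge. Leave alone.

How it is judged:
By the outcome, as a careful person would: the job done as asked, in the order asked, and still so for the second after the job is handed in, with the robot touching nothing.
It also fails if it takes over 54 s, if anything falls off the work surface, if the arm or the gripper's body presses on something with over 40 N, if the wrist force passes 120 N, or if a joint passes its speed limit or range.

## Robot

A 7-joint arm with a two-finger parallel gripper is mounted at the origin on the work surface. World frame = base frame: x ahead of the robot, y to its left, z up, the work surface at z = 0. Lengths are in m, angles in rad, forces in N, time in s.
With the tool pointing down it reaches from about 0.4 to 0.85 m from the base axis. Payload 6.9 kg.
Tool frame: the origin (TCP) lies at the very end of the fingers, on their centre line; the grasp point (between the pads) lies 19 mm behind it (env.tcp_to_grasp is the distance from the TCP to the grasp point, in m); x points along the fingers, y is the direction in which the jaws open and shut, and the axes are right-handed (so a half turn about x gives the same grasp; the last joint's range is limited). The gripper opens to 85 mm and grips with 20 to 120 N. Pads are 22 mm wide; open, the fingers measure 114 mm over their backs; the gripper's body (76 mm by 85 mm) begins 54 mm behind the grasp point. The pads swing forward as they close: fully open they stand 13 mm farther back than shut.
Start: joints at [-1.105, 0.507, -0.238, 1.5, 0.126, 1.149, -0.155], TCP at [0.221, 0.585, 0.2] pointing down, gripper open.
Joint ranges: [-3.08, 3.08], [-0.24, 2.05], [-1.43, 1.35], [0, 2.5], [-1.52, 4.66], [0.17, 1.96], [-2.89, 2.89]. Speed limits (rad/s): [2.39, 2.39, 3.14, 3.14, 3.14, 3.14, 3.14].

## Interface

Orientations are given as a rotation vector (axis times angle).
In Python, from cell import env, cams gives the robot as it stands.
- The arm moves only by the tool jog_arm, never from a script. Its argument "series" is a list of rows, each a list of 5 numbers: the closure in counts, from 0 (fully open) to 255 (shut), then the shift along the tool's x, y, z in cm, then the turn about the tool's x in rad. A call has exactly 5 rows; each row shifts and turns the commanded pose from where the row before left it, along the tool's axes as they then stand; what a row does not reach is not made up. A row lasts 1/8 s, in which the tool goes at most 62.5 mm and 10.7 degrees, less where a joint would pass 70% of its speed; a pose out of reach is approached as far as the arm can. A call is refused whole if a number of a shift passes 6.25 or a number of a turn 0.188, either way. A call with a gripper value outside its range is refused whole. The fingers move at their own pace and stop on an object; the grip force is fixed at half the most. Time passes only in rows, so rows that do not move let the fingers close, or fill a call up. It gives the time, the measured TCP pose, the force and the opening at its end, in the units of the state.
- env.read_state(): the state, without advancing time (a new reading comes with each control period).
- cams.get_image(name): name is "side" or "top"; returns (picture, depth): 480x640x3 uint8, red, green, blue; 480x640 float32, m along the optical axis (not along the pixel's ray), 0 where there is no reading.
- cams.calibration(name): a dict with "fov_y" (degrees; the focal length in pixels is half the picture's height over the tangent of half this angle, whatever the lens; pixels are square), "cx", "cy" (the principal point, pixels), "eye" and "orientation" of the camera in the world. Camera axes: x right, y up, looking along -z (the intrinsics and any distortion apply to the point x, -y, -z); pixel columns grow to the right and rows downward; lengths in m; the calibration is good to about 2 mm. A picture is of the moment at which its call begins. calibration takes no time and is no camera call.
- env.sign_off(): hands the job in, once; it reports no verdict.
The state is a dict: "clock": time; "joint_positions": joint angles; "dq": joint speeds; "tau": joint torques, N m; "position": TCP position; "ee_rot": TCP orientation; "ft_force": force on the tool from outside, world axes, zero at the start; "torque": the same for the moment, N m; "finger_gap": finger opening in m.
Only numpy, scipy, OpenCV 4.12 (cv2) and the standard library are available. Lean on these libraries where they do the work, as an engineer would, in place of code of your own. Each camera call takes 0.05 s, during which the arm holds its last target. There are 200 camera calls.

## Working session

There is one attempt and no reset: what is moved stays moved. The work goes in short steps, Python scripts to look and compute and a tool call to move; the robot and the scene stay as the last step left them, time stands still between calls to the robot, and variables do not carry over. Pictures are saved under pics/ and viewed, about 8 in all and at most 12, crops included, and the job is handed in when it is done.

Besides the shell and the picture viewer there is one more tool, called after "Call:" as name(argument=value, ...), one argument or row to a line, values as JSON. jog_arm: Moves the arm, as the interface text tells. Its arguments: {"type":"object","properties":{"series":{"type":"array","items":{"type":"array","items":{"type":"number"}}}},"required":["series"]}

```bash
mkdir -p pics; ls
cat > h.py <<'E'
import numpy as np, cv2
from scipy.spatial.transform import Rotation as R
from cell import env, cams
def K(c):
    f=240/np.tan(np.radians(c['fov_y'])/2); return f
def cap(n,tag):
    im,d=cams.get_image(n); cv2.imwrite(f'pics/{tag}.png',im[:,:,::-1]); np.savez(f'pics/{tag}.npz',d=d,im=im); return im,d
E
python3 - <<'E'
from h import *
for n in('top','side'):
    print(n,cams.calibration(n)); cap(n,n+'0')
s=env.read_state(); print(s)
E
```

```text
pics
top {'fov_y': 54.72363760590997, 'cx': 310.3782707146529, 'cy': 239.39377465848824, 'eye': array([ 0.43709468, -0.02164176,  1.53144216]), 'orientation': array([ 0.05367076, -0.05908683, -1.5637398 ])}
side {'fov_y': 55.16127030857634, 'cx': 314.7016853881446, 'cy': 237.3364895565937, 'eye': array([ 0.2500626 , -0.94904202,  0.69493999]), 'orientation': array([ 1.02374326, -0.14546035, -0.27331777])}
{'clock': 0.1, 'joint_positions': array([-1.10449151,  0.50825876, -0.2375659 ,  1.5010615 ,  0.12572389,
        1.14891705, -0.15481241]), 'dq': array([ 0.00093893, -0.00070918, -0.00042956, -0.00128079, -0.00043548,
       -0.0012326 ,  0.00062907]), 'tau': array([-3.69765825e-03, -6.21841407e+01, -2.19392382e+00, -2.50206256e+01,
        1.26822788e-02,  7.84400065e-03,  2.70919692e-06]), 'position': array([0.22051817, 0.58424695, 0.19920487]), 'ee_rot': array([ 0.28178757,  1.55245624, -0.28436055]), 'ft_force': array([-0.14887699,  0.17489804,  0.24431015]), 'torque': array([-0.02863719,  0.03768426,  0.01059165]), 'finger_gap': 0.08512172527921072}
```

View pics/top0.png

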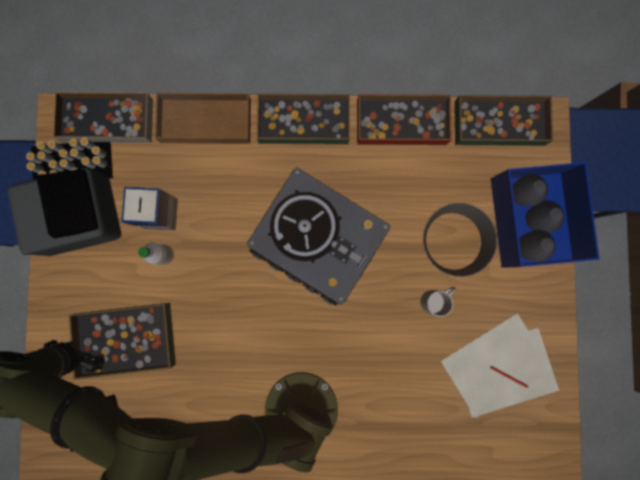

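View pics/side0.png

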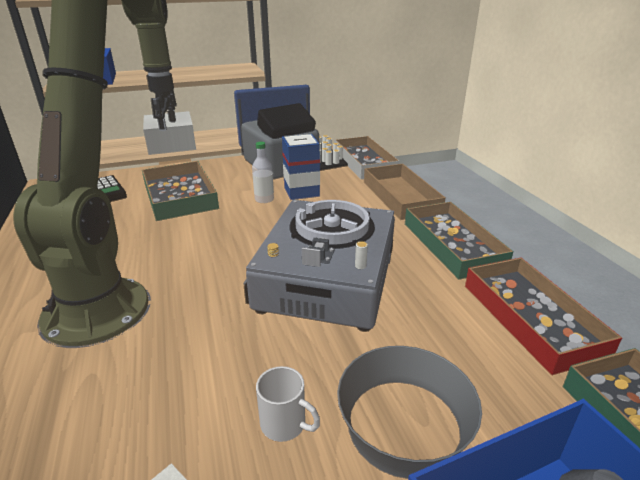

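The top view shows the sorter at about (318,236) and the rotor hub at about (305,227). The bar runs to lower right, with its tab at about (360,258). The side view shows the tab facing the camera at about (313,255), with the coin stack to its left and the roll to its right. Next I'll enlarge the crop.

Run:
```python
import cv2
im=cv2.imread('pics/top0.png')[160:310,240:400]
cv2.imwrite('pics/c1.png',cv2.resize(im,(800,750),interpolation=cv2.INTER_CUBIC)[:600])
im=cv2.imread('pics/side0.png')[190:300,245:400]
cv2.imwrite('pics/c2.png',cv2.resize(im,(775,550),interpolation=cv2.INTER_CUBIC))
```

```text
(no output)
```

View pics/c1.png

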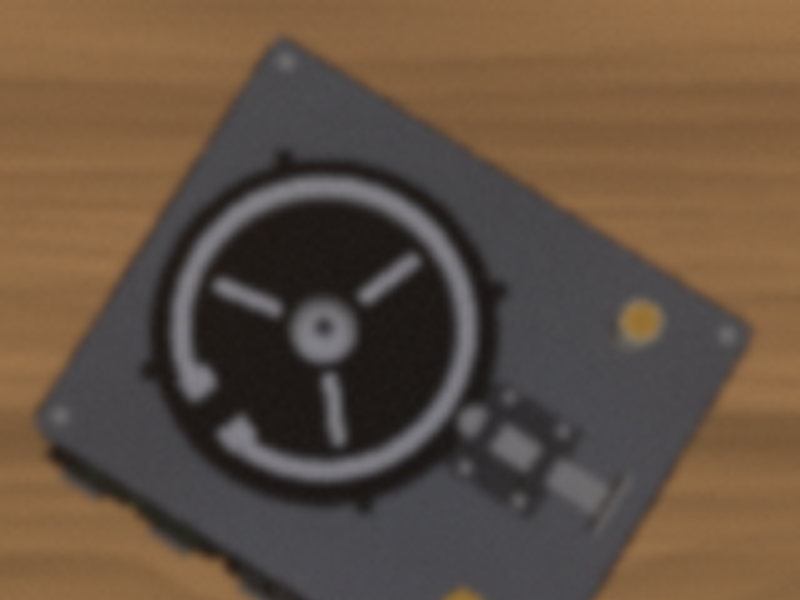

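View pics/c2.png

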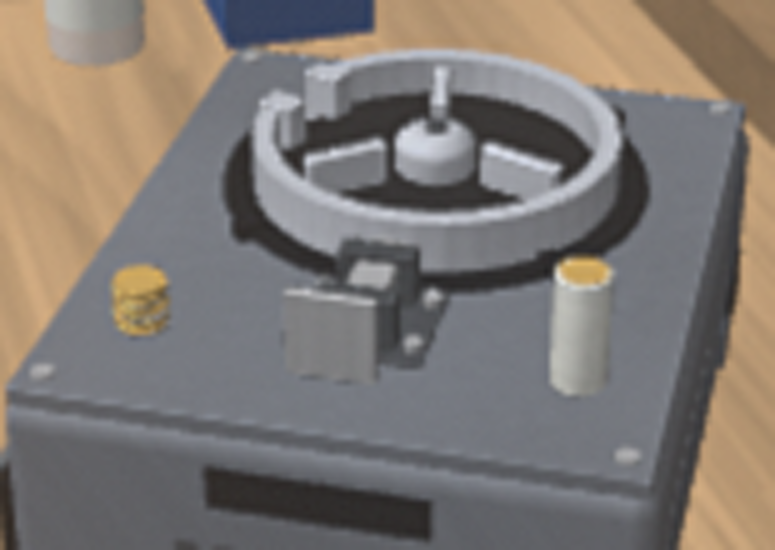

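The crop shows, in crop pixels: hub (323,328), cheeks (200,383) and (238,435) with the slot between them at lower left, and rib ends (418,258), (217,285), (338,443). The tab's top edge runs from (600,525) to (628,478), the roll's top is at (640,320) and the stack is at about (463,595).

```bash
cat >> h.py <<'E'
def ray(n,uv,z):
    c=cams.calibration(n); f=K(c); uv=np.atleast_2d(uv).astype(float)
    d=np.c_[(uv[:,0]-c['cx'])/f,-(uv[:,1]-c['cy'])/f,-np.ones(len(uv))]
    d=R.from_rotvec(c['orientation']).apply(d); e=c['eye']
    return e+d*((z-e[2])/d[:,2])[:,None]
def proj(n,p):
    c=cams.calibration(n); f=K(c)
    q=R.from_rotvec(c['orientation']).inv().apply(np.atleast_2d(p)-c['eye'])
    return np.c_[c['cx']+f*q[:,0]/-q[:,2],c['cy']-f*q[:,1]/-q[:,2]]
E
python3 - <<'E'
from h import *
np.set_printoptions(precision=4,suppress=True)
pts={'hub':(323,328,.16),'ck1':(200,383,.159),'ck2':(238,435,.159),'ribA':(418,258,.159),'ribB':(217,285,.159),'ribC':(338,443,.159),'nose':(460,418,.150),'tab1':(628,478,.185),'tab2':(600,525,.185),'roll':(640,320,.185),'stack':(463,597,.154),'scrTL':(286,60,.13),'scrR':(727,334,.13),'scrL':(60,415,.13)}
W={}
for k,(u,v,z) in pts.items():
    W[k]=ray('top',(240+(u+.5)/5-.5,160+(v+.5)/5-.5),z)[0]; print(k,W[k])
h=W['hub'][:2]
for k in W:
    d=W[k][:2]-h; print(k,'r',np.hypot(*d),'ang',np.degrees(np.arctan2(d[1],d[0])))
# rim fit on depth/bright mask
D=np.load('pics/top0.npz'); d=D['d']; print(d[220:260:10,290:320:10])
# cross-check on side: hub (435,135)crop
def s(u,v): return (245+(u+.5)/5-.5,190+(v+.5)/5-.5)
print('side hub centre', ray('side',s(436,140),.160), 'tabtop',ray('side',s(285,291),.185),ray('side',s(380,300),.185),'roll',ray('side',s(584,271),.185),'stack',ray('side',s(141,278),.154))
a=W['scrTL']-W['scrL'];b=W['scrTL']-W['scrR']; print(np.degrees(np.arctan2(a[1],a[0])),np.degrees(np.arctan2(b[1],b[0])),np.linalg.norm(a),np.linalg.norm(b))
print(R.from_rotvec(env.read_state()['ee_rot']).as_matrix())
E
```

```text
hub [ 0.578  -0.0075  0.16  ]
ck1 [0.5448 0.0653 0.159 ]
ck2 [0.514  0.0425 0.159 ]
ribA [ 0.6204 -0.0638  0.159 ]
ribB [0.6034 0.0558 0.159 ]
ribC [ 0.5097 -0.0168  0.159 ]
nose [ 0.5256 -0.0895  0.15  ]
tab1 [ 0.489  -0.1855  0.185 ]
tab2 [ 0.4616 -0.1692  0.185 ]
roll [ 0.5813 -0.1927  0.185 ]
stack [ 0.4191 -0.0914  0.154 ]
scrTL [0.7458 0.0167 0.13  ]
scrR [ 0.579  -0.2526  0.13  ]
scrL [0.5271 0.1517 0.13  ]
hub r 0.0 ang 0.0
ck1 r 0.07998446672041762 ang 114.50715098749222
ck2 r 0.0811249162137007 ang 142.01765139427508
ribA r 0.07049039294394698 ang -53.02356628963402
ribB r 0.0682110537782599 ang 68.1271058507917
ribC r 0.06895034552579293 ang -172.19205520438422
nose r 0.09738783135449401 ang -122.5696209428656
tab1 r 0.19906429891150992 ang -116.54740347078989
tab2 r 0.19925575738552978 ang -125.72431154401369
roll r 0.1853274088911208 ang -88.96720612778708
stack r 0.17967949603325373 ang -152.14210997803525
scrTL r 0.16954603206910568 ang 8.186647000167651
scrR r 0.2451445854981214 ang -89.75901941997215
scrL r 0.16706879116754764 ang 107.73137404565071
[[1.3869 1.3963 0.    ]
 [1.4002 1.3841 1.3999]
 [1.3997 1.396  1.3914]
 [1.3718 1.3952 1.3907]]
side hub centre [[ 0.5732 -0.0182  0.16  ]] tabtop [[ 0.4559 -0.167   0.185 ]] [[ 0.4915 -0.1857  0.185 ]] roll [[ 0.5802 -0.1901  0.185 ]] stack [[ 0.4102 -0.0896  0.154 ]]
-31.684318897699296 58.22718874198574 0.2570052149768902 0.31675328290072974
[[-0.0005  0.353   0.9356]
 [-0.0016  0.9356 -0.353 ]
 [-1.     -0.0017  0.    ]]
```

Call:
jog_arm(
  series=[
    [255, -4, 0, 0, 0.1],
    [255, -4, 0, 0, 0.093],
    [255, 0, -2.4, 4.2, 0],
    [255, 0, -2.4, 4.2, 0],
    [255, 0, -2.4, 4.2, 0],
  ],
)

```text
clock: 0.72
position: [0.2904, 0.4557, 0.2796]
ee_rot: [0.433, 1.527, -0.434]
ft_force: [0.6, 0.5, 0.1]
finger_gap: 0.0001
```

Call:
jog_arm(
  series=[
    [255, 0, -2.4, 4.2, 0],
    [255, 0, -2.4, 4.2, 0],
    [255, 0, -2.4, 4.2, 0],
    [255, 0, -2.4, 4.2, 0],
    [255, 0, -2.4, 4.2, 0],
  ],
)

```text
clock: 1.35
position: [0.4058, 0.2431, 0.2798]
ee_rot: [0.434, 1.527, -0.434]
ft_force: [0.8, 0.1, 1.0]
finger_gap: -0.0003
```

```bash
cat >> h.py <<'E'
O=np.array([.5785,-.0078]); T=np.radians(58.2)
ey=np.array([np.cos(T),np.sin(T)]); ex=np.array([ey[1],-ey[0]])
def where():
    s=env.read_state(); p=s['position']; d=p[:2]-O; m=R.from_rotvec(s['ee_rot']).as_matrix()
    print('t',s['clock'],'sorter x,y mm',d@ex*1e3,d@ey*1e3,'z',p[2]*1e3,'tool y deg',np.degrees(np.arctan2(m[1,1],m[0,1])),'F',s['ft_force'].round(2),'gap',s['finger_gap'],'xaxis',m[:,0].round(3))
E
python3 -c "
from h import *; where()"
```

```text
t 1.35 sorter x,y mm -278.9752949369407 122.2692793580248 z 279.8113402387637 tool y deg 58.270473445702564 F [0.84 0.1  0.95] gap -0.00032142435986923484 xaxis [-0. -0. -1.]
```

Call:
jog_arm(
  series=[
    [255, 0, -2.4, 4.2, 0],
    [255, 0, -2.4, 4.2, 0],
    [255, 0, -2.4, 4.2, 0],
    [255, 0, -2.4, 4.2, 0],
    [255, 0, -2.4, 4.2, 0],
  ],
)

```text
clock: 1.98
position: [0.5213, 0.0309, 0.2798]
ee_rot: [0.434, 1.527, -0.434]
ft_force: [0.7, 0.7, 0.3]
finger_gap: -0.0001
```

Call:
jog_arm(
  series=[
    [255, 0, -2.4, 4.0, 0],
    [255, 0, -2.0, 3.6, 0],
    [255, 4, 0, 0, 0],
    [255, 4, 0, 0, 0],
    [255, 0, 0, 0, 0],
  ],
)

```text
clock: 2.6
position: [0.5602, -0.045, 0.1972]
ee_rot: [0.433, 1.534, -0.436]
ft_force: [-0.5, 0.6, 0.6]
finger_gap: 0.0002
```

```bash
python3 -c "
from h import *; where()"
```

```text
t 2.6 sorter x,y mm 4.025017181154432 -41.23978612859696 z 197.21823018383392 tool y deg 58.271847632433605 F [-0.51  0.63  0.58] gap 0.00017779116360048562 xaxis [-0.007  0.    -1.   ]
```

Call:
jog_arm(
  series=[
    [255, 0, -0.5, 0.8, 0],
    [255, 2, 0, 0, 0],
    [255, 1.5, 0, 0, 0],
    [255, 0, 0, 0, 0],
    [255, 0, 0, 0, 0],
  ],
)

```text
clock: 3.22
position: [0.5672, -0.0537, 0.1659]
ee_rot: [0.434, 1.526, -0.434]
ft_force: [0.6, 0.4, 0.9]
finger_gap: -0.0003
```

```bash
python3 -c "
from h import *; where()
im,d=cap('side','s1'); cv2.imwrite('pics/c3.png',cv2.resize(im[150:280,245:400,::-1],(715,600),interpolation=cv2.INTER_CUBIC))"
```

```text
t 3.225 sorter x,y mm 14.577203757929722 -45.01062922226199 z 165.8549055161294 tool y deg 58.27395447312911 F [0.56 0.42 0.91] gap -0.0003281436570151507 xaxis [ 0.001 -0.    -1.   ]
```

View pics/c3.png

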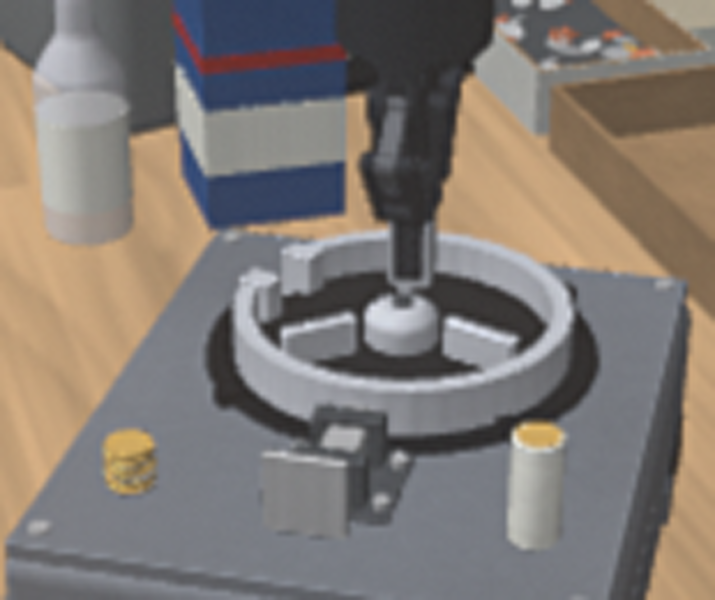

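```bash
python3 -c "
from h import *
P=lambda x,y,z: np.r_[O+x*1e-3*ex+y*1e-3*ey,z]
s=715/155; t=600/130
for n,p in dict(tip=env.read_state()['position'],hub=P(0,0,.16),slot=P(85*np.cos(np.radians(159.6)),85*np.sin(np.radians(159.6)),.158),tabc=P(0,-197.5,.185),rimnear=P(0,-90,.158),rimfar=P(0,90,.158),riml=P(-90,0,.158),rimr=P(90,0,.158)).items():
    q=proj('side',p)[0]; print(n,(q-[245,150])*[s,t], proj('top',p)[0])
d=np.load('pics/s1.npz')['d']
u,v=245+412/s,150+280/t; print(u,v,d[int(v)-4:int(v)+4,int(u)])
r=ray('side',(u,v),.17)[0]; print(r)
print(np.array([r[:2]-O])@np.c_[ex,ey])
"
```

```text
tip [411.80659277 335.07525815] [319.78617015 228.72541665]
hub [403.57821068 301.62451936] [304.31833403 225.0261455 ]
slot [275.09106986 263.68843923] [281.56332868 242.42080086]
tabc [305.83936499 454.4745842 ] [361.81110999 260.20175412]
rimnear [363.0536856 388.2181218] [329.97555458 241.16125527]
rimfar [439.00483827 231.95245464] [278.79084881 209.10243548]
riml [241.8169728  285.86509921] [288.13694349 250.67726656]
rimr [571.10805858 324.69484502] [320.38042015 199.7214674 ]
334.31468531468533 210.66666666666669 [1.0474136 1.0484432 1.0509112 1.048011  1.0522823 1.0601956 1.1676074
 1.1683427]
[ 0.58449126 -0.00375461  0.17      ]
[[0.00296018 0.00659528]]
```

```bash
python3 -c "
from h import *
d=np.load('pics/s1.npz')['d']; c=cams.calibration('side'); f=K(c)
for v in range(165,218,3):
  o=[]
  for u in (326,330,334,338,342):
    z=d[v,u]; q=R.from_rotvec(c['orientation']).apply([(u-c['cx'])/f*z,-(v-c['cy'])/f*z,-z])+c['eye']
    w=q[:2]-O; o.append('%4.0f %4.0f %4.0f'%(w@ex*1e3,w@ey*1e3,q[2]*1e3))
  print(v,' | '.join(o))
"
```

```text
165    3  -84  325 |   12  -84  326 |   20  -81  326 |   23  -56  316 |   24  -16  300
168    3  -82  317 |   13  -87  321 |   20  -81  319 |   23  -56  309 |   29  -40  303
171    4  -86  312 |   11  -81  311 |   21  -85  314 |   25  -64  305 |   32  -54  302
174    5  -90  307 |   12  -84  306 |   22  -89  309 |   25  -64  299 |   32  -55  296
177   -2  -62  288 |   14  -92  302 |   22  -88  301 |   25  -63  291 |   30  -44  283
180   -2  -62  281 |   15  -95  297 |   19  -77  289 |   25  -60  283 |   29  -39  274
183    7 -101  291 |   16 -102  293 |   19  -73  280 |   25  -62  276 |   30  -41  268
186    9 -106  287 |   17 -106  288 |   25 -103  287 |   26  -63  270 |   26  -22  251
189    8 -101  278 |   16 -102  279 |   24  -96  277 |   26  -63  262 |  -76  490    1
192    5  -92  266 |   15  -97  269 |   25  -99  271 |   25  -59  253 |  -71  464    2
195    3  -84  255 |   11  -76  252 |   22  -88  259 |   24  -55  244 |  -65  440    2
198 -115  411   -2 |    7  -60  237 |   20  -79  247 |   24  -51  234 |  -61  422   -0
201  -35   76  158 |    7  -57  228 |   16  -58  229 |   24  -52  227 |    6   82  160
204  -33   70  153 |    7  -58  221 |   17  -62  224 |   23  -47  217 |    8   75  155
207  -34   73  143 |    7  -60  214 |   16  -59  215 |   23  -47  210 |    7   81  143
210  -31   60  140 |    7  -60  206 |   17  -59  207 |   24  -51  204 |    9   71  140
213  -27   44  140 |  -18   50  139 |   -5   38  147 |    3   52  140 |   13   56  139
216  -15   -6  159 |   -5   -5  160 |    4   -0  159 |   13    5  157 |   15   42  138
```

```bash
cat >> h.py <<'E'
def cloud(n,d):
    c=cams.calibration(n); f=K(c); v,u=np.mgrid[:480,:640]
    p=np.stack([(u-c['cx'])/f*d,-(v-c['cy'])/f*d,-d],-1)
    p=R.from_rotvec(c['orientation']).apply(p.reshape(-1,3))+c['eye']
    w=p[:,:2]-O; return np.c_[w@ex,w@ey,p[:,2]].reshape(480,640,3)*1e3
E
python3 -c "
from h import *
where()
im,d=cap('side','s2'); C=cloud('side',d)
for v in range(200,226,2): print(v,C[v,334].round())
d0=np.load('pics/side0.npz')['d']; C=cloud('side',d0)
s=np.r_[.2205,.5842,.2]; print(proj('side',s)); w=s[:2]-O; print(w@ex*1e3,w@ey*1e3)
u,v=proj('side',s)[0].astype(int)
for r in range(v-50,v+15,4): print(r,[tuple(C[r,k].round().astype(int)) for k in range(u-16,u+17,8)])
im,d=cap('top','t2'); C=cloud('top',d); u,v=proj('top',env.read_state()['position'])[0].astype(int); print(C[v-20:v+21:10,u-20:u+21:10,2].round())
"
```

```text
t 3.275 sorter x,y mm 14.572748201720868 -44.94468165920472 z 165.88518067140518 tool y deg 58.27164176643006 F [-0.17 -0.27 -0.25] gap 0.000266753599812565 xaxis [ 0.001 -0.    -1.   ]
200 [ 16. -58. 232.]
202 [ 17. -61. 228.]
204 [ 17. -60. 223.]
206 [ 16. -58. 216.]
208 [ 17. -61. 213.]
210 [ 17. -60. 207.]
212 [ -4.  36. 150.]
214 [  2.   8. 160.]
216 [  5.  -5. 161.]
218 [  6.  -9. 158.]
220 [  7. -13. 155.]
222 [  8. -16. 151.]
224 [  8. -20. 147.]
[[170.85598934 139.001934  ]]
-616.2194150233304 314.48629946041297
89 [(np.int64(-621), np.int64(279), np.int64(368)), (np.int64(-597), np.int64(284), np.int64(368)), (np.int64(-582), np.int64(304), np.int64(364)), (np.int64(-1420), np.int64(1737), np.int64(-4)), (np.int64(-1390), np.int64(1784), np.int64(-13))]
93 [(np.int64(-625), np.int64(280), np.int64(356)), (np.int64(-602), np.int64(288), np.int64(355)), (np.int64(-624), np.int64(367), np.int64(335)), (np.int64(-1429), np.int64(1743), np.int64(-31)), (np.int64(-1383), np.int64(1764), np.int64(-33))]
97 [(np.int64(-1563), np.int64(1670), np.int64(-46)), (np.int64(-603), np.int6
[... 3175 characters left out ...]
1107), np.int64(1210), np.int64(-172))]
149 [(np.int64(-1259), np.int64(1130), np.int64(-179)), (np.int64(-1220), np.int64(1146), np.int64(-182)), (np.int64(-1183), np.int64(1165), np.int64(-185)), (np.int64(-1145), np.int64(1184), np.int64(-189)), (np.int64(-1112), np.int64(1211), np.int64(-196))]
153 [(np.int64(-1248), np.int64(1107), np.int64(-193)), (np.int64(-1229), np.int64(1152), np.int64(-208)), (np.int64(-1182), np.int64(1158), np.int64(-206)), (np.int64(-1134), np.int64(1160), np.int64(-202)), (np.int64(-1093), np.int64(1173), np.int64(-203))]
[[142. 612. 601. 604. 610.]
 [139. 624. 625. 626. 622.]
 [155. 628. 638. 638. 626.]
 [613. 646. 654. 651. 629.]
 [634. 659. 668. 665. 642.]]
```

The camera shows the fingertip end about 37 mm above the reported TCP, both now (0.203 against 0.166) and at the start (open). Sideways it agrees. The sorter heights measured the same way match the given ones. I'll check by descending cautiously while watching the force.

Call:
jog_arm(
  series=[
    [255, 1, 0, -0.2, 0],
    [255, 1, 0, 0, 0],
    [255, 0.4, 0, 0, 0],
    [255, 0, 0, 0, 0],
    [255, 0, 0, 0, 0],
  ],
)

```text
clock: 4.0
position: [0.5651, -0.0527, 0.1411]
ee_rot: [0.434, 1.527, -0.434]
ft_force: [0.0, 0.4, -0.9]
finger_gap: 0.0001
```

Call:
jog_arm(
  series=[
    [255, 0.2, 0, 0, 0],
    [255, 0.1, 0, 0, 0],
    [255, 0.1, 0, 0, 0],
    [255, 0.1, 0, 0, 0],
    [255, 0.1, 0, 0, 0],
  ],
)

```text
clock: 4.62
position: [0.5649, -0.0526, 0.1349]
ee_rot: [0.434, 1.527, -0.434]
ft_force: [0.9, 1.0, 0.4]
finger_gap: -0.0001
```

```bash
cat >> h.py <<'E'
def tip(tag):
    where(); im,d=cap('side',tag); C=cloud('side',d); p=env.read_state()['position'].copy(); p[2]+=.045
    u,v=proj('side',p)[0].astype(int)
    for r in range(v-2,v+14,2): print(r,C[r,u].round())
E
python3 -c "
from h import *
tip('s3')"
```

```text
t 4.625 sorter x,y mm 12.0671753740041 -45.2389960826224 z 134.9217552106164 tool y deg 58.269604037174375 F [0.86 1.02 0.35] gap -0.00010010901107896221 xaxis [-0. -0. -1.]
215 [ 15. -61. 195.]
217 [ 14. -57. 187.]
219 [ 15. -60. 183.]
221 [ 15. -62. 179.]
223 [ 13. -51. 168.]
225 [  6. -21. 145.]
227 [  6. -19. 138.]
229 [  9. -31. 140.]
```

No contact at a reported 0.135, so the offset is real: tip z ≈ reported + 0.037. Next I go down to a real height of about 0.148, then sweep.

Call:
jog_arm(
  series=[
    [255, 1, 0, 0, 0],
    [255, 0.8, 0, 0, 0],
    [255, 0.3, 0, 0, 0],
    [255, 0.2, 0, 0, 0],
    [255, 0, 0, 0, 0],
  ],
)

```text
clock: 5.3
position: [0.5649, -0.0526, 0.1119]
ee_rot: [0.434, 1.527, -0.434]
ft_force: [-0.7, 0.1, -0.5]
finger_gap: 0.0003
```

```bash
python3 -c "
from h import *
tip('s4')"
```

```text
t 5.3 sorter x,y mm 12.06199614264774 -45.249219000361364 z 111.93126387458192 tool y deg 58.26746005038305 F [-0.75  0.09 -0.5 ] gap 0.0002795920050343593 xaxis [-0. -0. -1.]
223 [ 15. -60. 173.]
225 [ 15. -59. 167.]
227 [ 16. -63. 164.]
229 [ 15. -58. 155.]
231 [ 13. -52. 147.]
233 [ 20. -81. 159.]
235 [ 21. -88. 158.]
237 [ 22. -88. 152.]
```

Call:
jog_arm(
  series=[
    [255, 0, 0.43, 1.15, 0],
    [255, 0, 0.75, 0.97, 0],
    [255, 0, 0.46, 0.41, 0],
    [255, 0, 0.51, 0.34, 0],
    [255, 0, 0.55, 0.27, 0],
  ],
)

```text
clock: 5.98
position: [0.6055, -0.0461, 0.1117]
ee_rot: [0.434, 1.528, -0.435]
ft_force: [-3.2, -1.1, 0.5]
finger_gap: -0.0001
```

Call:
jog_arm(
  series=[
    [255, 0, 0.58, 0.2, 0],
    [255, 0, 0.61, 0.12, 0],
    [255, 0, 0.61, 0.04, 0],
    [255, 0, 0.61, -0.04, 0],
    [255, 0, 0.61, -0.12, 0],
  ],
)

```text
clock: 6.6
position: [0.624, -0.0213, 0.1122]
ee_rot: [0.434, 1.526, -0.434]
ft_force: [-1.1, -2.4, -0.5]
finger_gap: -0.0003
```

Call:
jog_arm(
  series=[
    [255, 0, 0.58, -0.2, 0],
    [255, 0, 0.55, -0.27, 0],
    [255, 0, 0.51, -0.34, 0],
    [255, 0, 0.46, -0.41, 0],
    [255, 0, 0, 0, 0],
  ],
)

```text
clock: 7.22
position: [0.6242, 0.0045, 0.1121]
ee_rot: [0.434, 1.527, -0.432]
ft_force: [-0.1, -0.6, 0.1]
finger_gap: -0.0001
```

```bash
python3 -c "
from h import *
where()
im,d=cap('side','s5'); cv2.imwrite('pics/c4.png',cv2.resize(im[170:280,255:390,::-1],(736,600),interpolation=cv2.INTER_CUBIC))"
```

```text
t 7.225 sorter x,y mm 32.40445907790824 34.54125692950898 z 112.09664551067891 tool y deg 58.35099579056683 F [-0.15 -0.59  0.09] gap -7.53137109129123e-05 xaxis [ 0.     0.001 -1.   ]
```

View pics/c4.png

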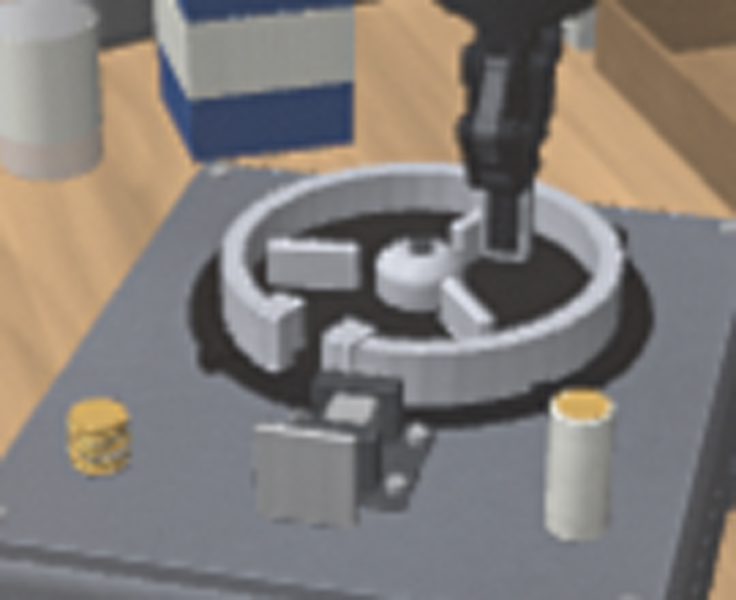

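The push works: the slot has come round to about (315,325), roughly 20° short of the bar. I'll continue slowly to where the fingertip lies flat against the rib.

Call:
jog_arm(
  series=[
    [255, 0, 0.4, -0.45, 0],
    [255, 0, 0.35, -0.45, 0],
    [255, 0, 0.25, -0.4, 0],
    [255, 0, 0.1, -0.3, 0],
    [255, 0, 0, 0, 0],
  ],
)

```text
clock: 7.9
position: [0.616, 0.0215, 0.112]
ee_rot: [0.434, 1.527, -0.433]
ft_force: [0.6, -0.3, -0.8]
finger_gap: -0.0
```

```bash
cat >> h.py <<'E'
def slotview(tag):
    where(); im,d=cap('side',tag); cv2.imwrite(f'pics/{tag}c.png',cv2.resize(im[195:270,285:375,::-1],(720,600),interpolation=cv2.INTER_CUBIC))
    C=cloud('side',d); m=(C[...,2]>152)&(C[...,2]<163)&(np.hypot(C[...,0],C[...,1])>66)&(np.hypot(C[...,0],C[...,1])<92)
    a=np.degrees(np.arctan2(C[...,1],C[...,0]))[m]; a=a[(a<-50)&(a>-140)]; print(np.histogram(a,np.arange(-130,-50,2)))
E
python3 -c "
from h import *
slotview('s6')"
```

```text
t 7.9 sorter x,y mm 16.42482119363121 44.70337556570017 z 112.02353698204992 tool y deg 58.312846191760535 F [ 0.58 -0.3  -0.79] gap -2.63690132368591e-05 xaxis [-0.     0.001 -1.   ]
(array([ 3,  5,  3,  2,  4,  5,  5,  5,  4,  3,  5,  6,  5,  8, 10,  0,  0,
        0,  0,  0,  0,  0,  4, 10,  7,  4,  9,  6,  7,  5,  7,  7,  5,  5,
        6,  8,  3,  7,  4]), array([-130, -128, -126, -124, -122, -120, -118, -116, -114, -112, -110,
       -108, -106, -104, -102, -100,  -98,  -96,  -94,  -92,  -90,  -88,
        -86,  -84,  -82,  -80,  -78,  -76,  -74,  -72,  -70,  -68,  -66,
        -64,  -62,  -60,  -58,  -56,  -54,  -52]))
```

View pics/s6c.png

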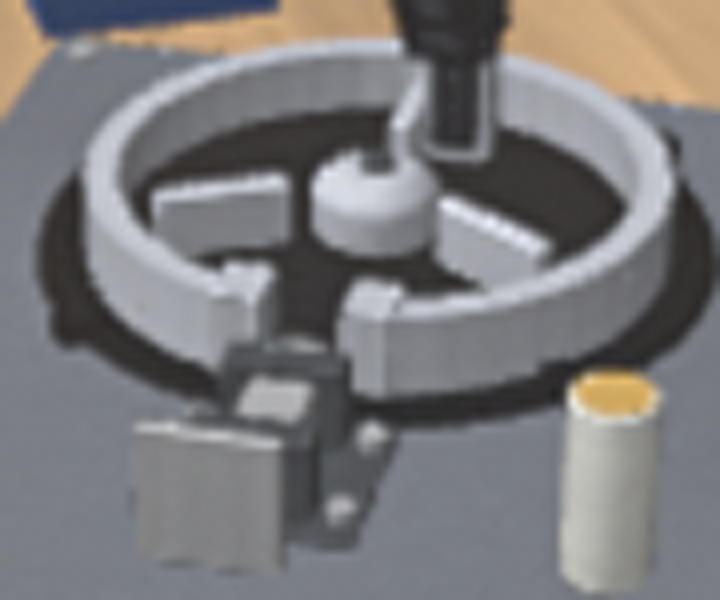

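The slot now faces the bar to within a few degrees. The depth shows the gap at -100° to about -85°, where -90° is exact, so it is 2-3° short. I'll nudge it 2 mm, then lift and measure.

Call:
jog_arm(
  series=[
    [255, 0, 0, -0.1, 0],
    [255, 0, 0, -0.1, 0],
    [255, 0, 0, 0, 0],
    [255, 0, 0, 0.3, 0],
    [255, 0, 0, 0, 0],
  ],
)

```text
clock: 8.57
position: [0.6167, 0.0197, 0.1118]
ee_rot: [0.434, 1.528, -0.435]
ft_force: [-0.7, -0.1, 0.2]
finger_gap: -0.0001
```

Call:
jog_arm(
  series=[
    [255, -3, 0, 0, 0],
    [255, -5, 0, 0, 0],
    [255, 0, 3, 5, 0],
    [255, 0, 3, 5, 0],
    [255, 0, 3, 5, 0],
  ],
)

```text
clock: 9.2
position: [0.7933, 0.0178, 0.1925]
ee_rot: [0.434, 1.527, -0.434]
ft_force: [1.7, -0.2, 0.5]
finger_gap: -0.0001
```

Run:
```python
from h import *
where()
A=[];W=[]
for i in range(6):
    im,d=cams.get_image('side'); C=cloud('side',d); r=np.hypot(C[...,0],C[...,1]); m=(C[...,2]>151)&(C[...,2]<163)&(r>66)&(r<92)
    a=np.degrees(np.arctan2(C[...,1],C[...,0]))[m]; lo=a[(a<-91)&(a>-130)].max(); hi=a[(a>-89)&(a<-50)].min(); A.append((lo,hi))
print(np.array(A).round(1),np.mean(A))
im,d=cap('top','t3'); cv2.imwrite('pics/t3c.png',cv2.resize(im[190:270,265:372,::-1],(800,600),interpolation=cv2.INTER_CUBIC))
```

```text
t 9.2 sorter x,y mm 169.0671169983834 134.90234580293136 z 192.47781165360607 tool y deg 58.280572239909176 F [ 1.65 -0.15  0.55] gap -8.131425964380047e-05 xaxis [ 0.  0. -1.]
[[ -99.4  -83.9]
 [ -99.4  -83.7]
 [ -99.5  -83.9]
 [-100.   -83.7]
 [ -99.7  -83.8]
 [ -99.2  -83.8]] -91.67671719940894
```

View pics/t3c.png

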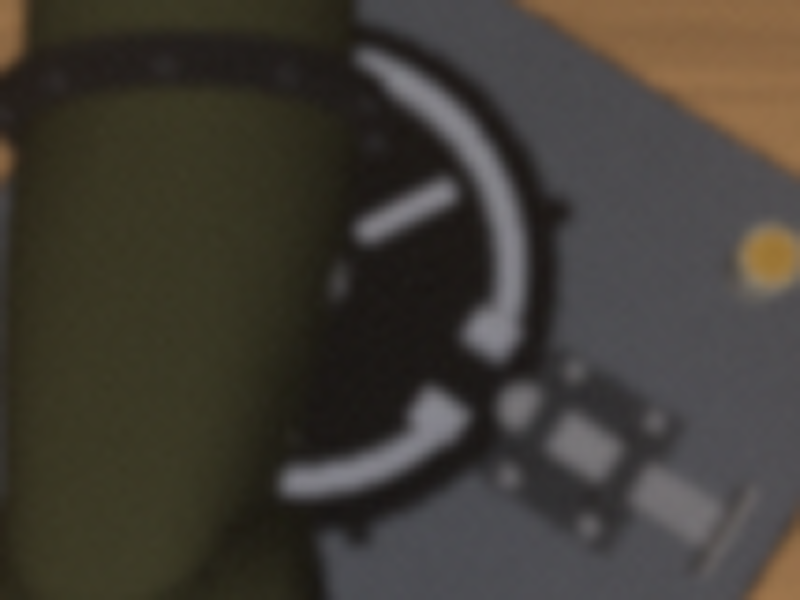

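The top view shows the cheeks at (490,335) and (440,418), so the slot centre is (465,376) with the bar axis passing about 1 mm away. The visible rib is 60° from the bar axis to within a degree. That is inside the 4 mm tolerance, so next I move behind the tab.

Call:
jog_arm(
  series=[
    [255, 0, -4.5, -2.1, 0],
    [255, 0, -4.5, -2.1, 0],
    [255, 0, -4.5, -2.1, 0],
    [255, 0, -4.5, -2.1, 0],
    [255, 0, -4.5, -2.1, 0],
  ],
)

```text
clock: 10.18
position: [0.5818, -0.119, 0.1939]
ee_rot: [0.434, 1.524, -0.433]
ft_force: [0.7, -0.2, 0.3]
finger_gap: 0.0001
```

Call:
jog_arm(
  series=[
    [255, 0, -4.5, -2.1, 0],
    [255, 0, -4.5, -2.1, 0],
    [255, 0, -4.5, -2.1, 0],
    [255, 0, -0.7, 0, 0],
    [255, 0, 0, 0, 0],
  ],
)

```text
clock: 10.8
position: [0.4558, -0.206, 0.1933]
ee_rot: [0.435, 1.524, -0.434]
ft_force: [0.4, 0.8, 0.2]
finger_gap: 0.0001
```

```bash
python3 -c "
from h import *; where()"
```

```text
t 10.8 sorter x,y mm 0.13237274526360643 -233.12005527745373 z 193.3141004100534 tool y deg 58.2211258581864 F [0.36 0.75 0.21] gap 0.00012633111153592707 xaxis [ 0.003 -0.    -1.   ]
```

Call:
jog_arm(
  series=[
    [255, 3, 0, 0, 0],
    [255, 2.5, 0, 0, 0],
    [255, 1, 0, 0, 0],
    [255, 0, 0, 0, 0],
    [255, 0, 0.5, 0, 0],
  ],
)

```text
clock: 11.42
position: [0.4594, -0.202, 0.1279]
ee_rot: [0.434, 1.525, -0.434]
ft_force: [1.0, 0.2, 0.7]
finger_gap: -0.0001
```

```bash
python3 -c "
from h import *
where()
im,d=cap('side','s7'); cv2.imwrite('pics/s7c.png',cv2.resize(im[190:300,260:395,::-1],(736,600),interpolation=cv2.INTER_CUBIC))"
```

```text
t 11.425 sorter x,y mm 1.149815548411287 -227.78676859616107 z 127.85030102483444 tool y deg 58.248671373581736 F [1.02 0.19 0.65] gap -9.216850066893459e-05 xaxis [ 0.001 -0.001 -1.   ]
```

View pics/s7c.png

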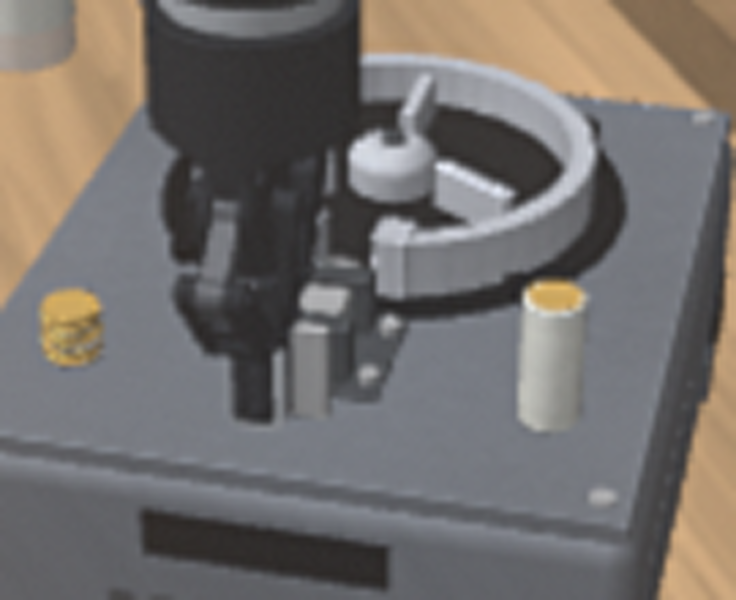

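The fingertip is centred behind the tab, and its end is clear of the deck. Pushing now.

Call:
jog_arm(
  series=[
    [255, 0, 0.6, 0, 0],
    [255, 0, 0.6, 0, 0],
    [255, 0, 0.6, 0, 0],
    [255, 0, 0.6, 0, 0],
    [255, 0, 0, 0, 0],
  ],
)

```text
clock: 12.1
position: [0.4718, -0.1808, 0.127]
ee_rot: [0.434, 1.527, -0.433]
ft_force: [0.2, 0.3, -0.7]
finger_gap: 0.0001
```

Call:
jog_arm(
  series=[
    [255, 0, 0.5, 0, 0],
    [255, 0, 0.5, 0, 0],
    [255, 0, 0.5, 0, 0],
    [255, 0, 0.3, 0, 0],
    [255, 0, 0, 0, 0],
  ],
)

```text
clock: 12.72
position: [0.4812, -0.1655, 0.1269]
ee_rot: [0.434, 1.527, -0.433]
ft_force: [-0.7, 0.4, 0.8]
finger_gap: -0.0002
```

```bash
python3 -c "
from h import *
where()"
```

```text
t 12.725 sorter x,y mm 0.36443858954145203 -185.32039709679233 z 126.91610436186227 tool y deg 58.30909783104811 F [-0.68  0.42  0.83] gap -0.00021548024658479625 xaxis [ 0.  0. -1.]
```

Call:
jog_arm(
  series=[
    [255, 0, 0.2, 0, 0],
    [255, 0, 0.2, 0, 0],
    [255, 0, 0.2, 0, 0],
    [255, 0, 0.1, 0, 0],
    [255, 0, 0.1, 0, 0],
  ],
)

```text
clock: 13.35
position: [0.4846, -0.1598, 0.1269]
ee_rot: [0.434, 1.527, -0.435]
ft_force: [-3.3, -4.5, 1.5]
finger_gap: -0.0001
```

Call:
jog_arm(
  series=[
    [255, 0, 0.1, 0, 0],
    [255, 0, 0.1, 0, 0],
    [255, 0, 0.1, 0, 0],
    [255, 0, 0.1, 0, 0],
    [255, 0, 0, 0, 0],
  ],
)

```text
clock: 13.98
position: [0.4846, -0.1598, 0.127]
ee_rot: [0.433, 1.529, -0.441]
ft_force: [-8.8, -12.7, 2.8]
finger_gap: -0.0001
```

```bash
python3 -c "
from h import *
where()
im,d=cap('side','s8'); C=cloud('side',d); cv2.imwrite('pics/s8c.png',cv2.resize(im[190:290,270:390,::-1],(720,600),interpolation=cv2.INTER_CUBIC))
m=(abs(C[...,0]-15)<5)&(C[...,2]>165)&(C[...,2]<183)&(C[...,1]>-230)&(C[...,1]<-120); print(m.sum(),np.sort(C[m][:,1])[::8].round())
"
```

```text
t 13.975 sorter x,y mm 0.2878686569674632 -178.68411297380348 z 126.98077575194081 tool y deg 58.06097895298559 F [ -8.81 -12.65   2.76] gap -9.374248126026723e-05 xaxis [-0.003 -0.004 -1.   ]
28 [-182. -166. -165. -164.]
```

View pics/s8c.png

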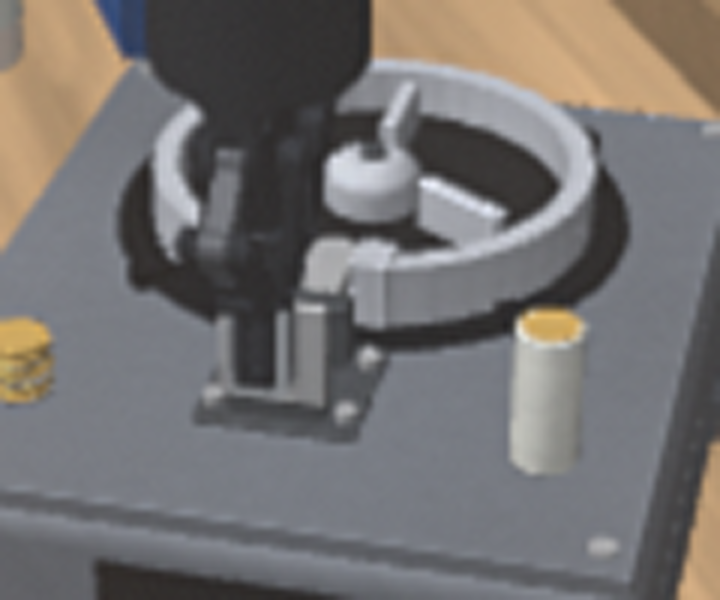

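The bar has gone through the slot (nose at about (330,250)), and the tab is up against the guide with a firm stop at 15 N. I'll back off, lift clear and compare the tab travel.

Call:
jog_arm(
  series=[
    [255, 0, -1, 0, 0],
    [255, 0, -2, 0, 0],
    [255, 0, -1, 0, 0],
    [255, -4, 0, 0, 0],
    [255, -5, 0, 0, 0],
  ],
)

```text
clock: 14.65
position: [0.4658, -0.1892, 0.2173]
ee_rot: [0.434, 1.529, -0.433]
ft_force: [1.5, 0.1, -0.2]
finger_gap: -0.0001
```

Call:
jog_arm(
  series=[
    [255, -3, -5, -2, 0],
    [255, 0, -5, -3, 0],
    [255, 0, -5, -3, 0],
    [255, 0, 0, 0, 0],
    [255, 0, 0, 0, 0],
  ],
)

```text
clock: 15.28
position: [0.3201, -0.275, 0.2473]
ee_rot: [0.434, 1.526, -0.433]
ft_force: [0.6, 0.3, -0.4]
finger_gap: 0.0002
```

Run:
```python
from h import *
where()
def tab(d):
    C=cloud('side',d)
    m=(abs(C[...,0])<17)&(C[...,2]>162)&(C[...,2]<180)&(C[...,1]>-240)&(C[...,1]<-120); return m.sum(),np.median(C[m][:,1]),np.median(C[m][:,0])
im,d=cap('side','s9'); 
print('tab before',tab(np.load('pics/side0.npz')['d']),'after',tab(d))
im2,_=cap('top','t9')
a=cv2.resize(im[190:290,265:385],(480,400),interpolation=cv2.INTER_CUBIC); b=cv2.resize(im2[185:305,245:335+0],(300,400),interpolation=cv2.INTER_CUBIC)
b=cv2.resize(im2[200:280,285:345],(300,400),interpolation=cv2.INTER_CUBIC)
cv2.imwrite('pics/fin.png',np.hstack([a,b])[:,:,::-1])
# scene shift: static features side before vs now
o=np.load('pics/side0.npz')['im']
for n,(x0,y0,w,h) in dict(roll=(350,238,26,36),stack=(262,238,24,24),case=(250,270,60,45)).items():
    r=cv2.matchTemplate(im[y0-6:y0+h+6,x0-6:x0+w+6],o[y0:y0+h,x0:x0+w],cv2.TM_CCOEFF_NORMED); print(n,np.array(cv2.minMaxLoc(r)[3])-6,r.max())
```

```text
t 15.275 sorter x,y mm -78.82364113326479 -363.2714293261694 z 247.2696486033317 tool y deg 58.290558895827125 F [ 0.6   0.3  -0.37] gap 0.000217443388938796 xaxis [ 0.001  0.    -1.   ]
tab before (np.int64(113), np.float64(-201.8679122868137), np.float64(0.09922215957711145)) after (np.int64(112), np.float64(-165.4869126652138), np.float64(0.9186628039876619))
roll [0 0] 0.999617
stack [0 0] 0.99899113
case [0 0] 0.9990039
```

View pics/fin.png

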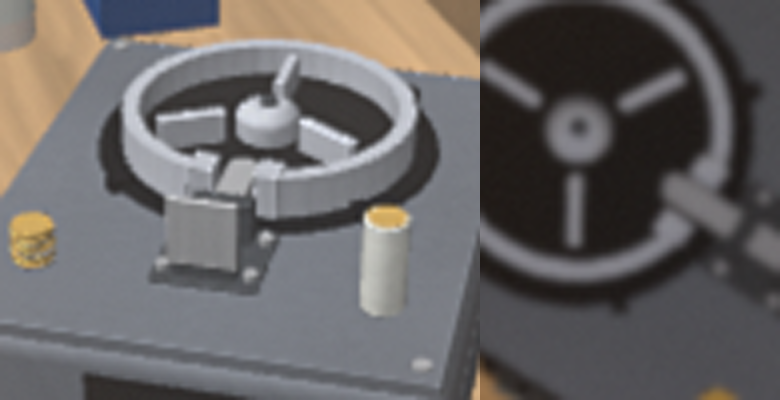

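The camera gives a travel of 36.4 mm against 40, so I'll check more exactly that the bar is fully home.

Run:
```python
from h import *
def sf(p): w=p[:,:2]-O; return np.c_[w@ex,w@ey]*1e3
# tab top edge from side RGB: before/after edge rows; template match of tab face
o=np.load('pics/side0.npz')['im']; n=np.load('pics/s9.npz')['im']
print('nose top-view', sf(ray('top',[(285+(665-480+.5)/5-.5,200+(180.5)/5-.5)],.151)))
# tab face depth: averaged over frames, raw plane
D=[cams.get_image('side')[1] for _ in range(5)]
for nm,L in (('before',[np.load('pics/side0.npz')['d']]),('after',D+[np.load('pics/s9.npz')['d']])):
    for d in L:
        C=cloud('side',d); m=(abs(C[...,0])<16)&(C[...,2]>148)&(C[...,2]<182)&(C[...,1]>-215)&(C[...,1]<-150)
        if nm=='after': m&=C[...,1]<-155
        print(nm,m.sum(),C[m][:,1].mean().round(1),np.std(C[m][:,1]).round(1),'z',C[m][:,2].mean().round(1))
# sub-pixel shift of tab corners via intensity: columns through tab centre
for nm,im,y in (('before',o,-201.9),('after',n,-165.5)):
    u=int(proj('side',np.r_[O+y/1e3*ey,.17])[0,0]); print(nm,u,im[228:275,u].mean(1).round().astype(int).tolist())
    for yy in (-206,-202,-198,-169,-165,-161): 
        print('  y',yy,'row top .185',proj('side',np.r_[O+yy/1e3*ey,.185])[0].round(1),'bot .143',proj('side',np.r_[O+yy/1e3*ey,.143])[0].round(1))
```

```text
nose top-view [[  1.37599046 -60.02654038]]
before 254 -192.9 18.0 z 163.6
after 188 -165.8 1.4 z 165.2
after 188 -165.8 1.5 z 165.1
after 193 -165.7 1.5 z 164.9
after 187 -165.9 1.4 z 165.1
after 189 -165.6 1.5 z 165.0
after 186 -165.6 1.4 z 165.4
before 310 [154, 194, 188, 164, 158, 160, 161, 160, 160, 161, 164, 161, 124, 55, 44, 47, 63, 101, 102, 85, 123, 177, 128, 127, 128, 127, 127, 126, 127, 126, 126, 126, 126, 125, 126, 125, 125, 122, 124, 124, 125, 124, 123, 123, 125, 124, 122]
  y -206 row top .185 [310.2 250.6] bot .143 [310.5 267.4]
  y -202 row top .185 [310.7 249.6] bot .143 [311.  266.4]
  y -198 row top .185 [311.2 248.6] bot .143 [311.5 265.3]
  y -169 row top .185 [314.8 241.5] bot .143 [315. 258.]
  y -165 row top .185 [315.3 240.6] bot .143 [315.4 257. ]
  y -161 row top .185 [315.8 239.6] bot .143 [315.9 256. ]
after 315 [186, 200, 198, 194, 173, 147, 147, 149, 148, 125, 83, 120, 196, 140, 132, 133, 134, 133, 133, 131, 132, 131, 130, 130, 131, 131, 131, 129, 110, 74, 72, 78, 90, 94, 110, 132, 130, 129, 130, 128, 129, 129, 130, 129, 128, 127, 128]
  y -206 row top .185 [310.2 250.6] bot .143 [310.5 267.4]
  y -202 row top .185 [310.7 249.6] bot .143 [311.  266.4]
  y -198 row top .185 [311.2 248.6] bot .143 [311.5 265.3]
  y -169 row top .185 [314.8 241.5] bot .143 [315. 258.]
  y -165 row top .185 [315.3 240.6] bot .143 [315.4 257. ]
  y -161 row top .185 [315.8 239.6] bot .143 [315.9 256. ]
```

Run:
```python
from h import *
B=[np.load(f'pics/{k}.npz')['d'] for k in('side0','s1','s2','s3','s4','s5','s6')]
C=np.median([cloud('side',d) for d in B],0)
A=cloud('side',np.median([cams.get_image('side')[1] for _ in range(6)],0))
for nm,c in(('before',C),('after',A)):
    u0,u1=(302,322) if nm=='before' else (306,326)
    print(nm)
    for v in range(226,272,1):
        print(v,[f"{c[v,u,1]:.0f}/{c[v,u,2]:.0f}" for u in range(u0,u1,3)])
```

```text
before
226 ['-68/159', '-66/159', '-47/149', '-40/146', '-34/143', '-29/141', '-23/139']
227 ['-74/160', '-70/159', '-45/145', '-41/143', '-34/141', '-30/139', '-29/139']
228 ['-73/157', '-74/159', '-72/159', '-39/140', '-37/139', '-33/138', '-33/139']
229 ['-73/154', '-79/158', '-77/158', '-77/159', '-41/139', '-39/139', '-38/139']
230 ['-73/152', '-78/155', '-81/158', '-81/159', '-81/160', '-43/138', '-43/140']
231 ['-72/148', '-78/153', '-84/157', '-85/159', '-86/160', '-81/159', '-48/140']
232 ['-72/145', '-77/149', '-82/154', '-86/157', '-87/158', '-87/159', '-84/159']
233 ['-73/143', '-79/148', '-83/151', '-86/154', '-88/156', '-90/159', '-88/159']
234 ['-71/139', '-79/145', '-83/148', '-86/152', '-88/154', '-90/156', '-91/158']
235 ['-72/137', '-78/142', '-81/145', '-86/149', '-89/151', '-90/153', '-89/154']
236 ['-73/135', '-78/139', '-83/143', '-85/146', '-89/149', '-89/150', '-91/152']
237 ['-72/132', '-79/137', '-83/141', '-85/143', '-89/146', '-89/148', '-88/148']
238 ['-83/135', '-79/134', '-82/137', '-86/141', '-116/160', '-114/160', '-112/160']
239 ['-85/134', '-79/131
[... 6205 characters left out ...]
131', '-178/131', '-177/131', '-174/131', '-174/132', '-171/131', '-170/131']
265 ['-183/131', '-182/131', '-180/132', '-178/131', '-177/131', '-174/130', '-173/131']
266 ['-186/131', '-185/131', '-184/132', '-182/131', '-180/131', '-179/132', '-178/132']
267 ['-190/131', '-189/131', '-188/131', '-188/133', '-184/131', '-184/132', '-182/132']
268 ['-194/131', '-193/132', '-191/131', '-188/130', '-187/131', '-186/131', '-184/131']
269 ['-197/131', '-195/130', '-195/131', '-191/130', '-192/132', '-189/131', '-188/131']
270 ['-201/131', '-200/131', '-198/131', '-196/131', '-195/131', '-193/131', '-191/131']
271 ['-203/130', '-204/131', '-201/131', '-200/131', '-197/130', '-197/132', '-195/131']
```

The guide's outer face is at y = -161 mm and the tab's outer face at -166 mm. With the tab 5 mm thick, it sits flush against the guide, so the bar is home (it started about 4 mm in). The sorter, roll and stack haven't moved, so I'll hand in.

```bash
python3 -c "
from h import *
print(env.sign_off()); where()"
```

```text
the job is handed in; nothing more can be done
None
the job is handed in; nothing more can be done
```

The transport lock is engaged and the job is handed in, after about 16 s of the allowed 54 s. I turned the rotor about 110° counter-clockwise by pushing a rib with the closed fingertips until the slot faced the bar. Then I pushed the bar by its tab through the slot to a hard stop at about 15 N, and withdrew.

**Last checks**
- **Bar home:** the depth picture puts the tab's inner face level with the outer guide's face, both at about -161 mm along the sorter's y from the rotor axis. The pictures show the nose through the slot, with its tip about 60 mm from the axis.
- **Nothing disturbed:** the coin roll, coin stack and sorter case show no image shift. The mug, carton, bottle and hopper were not measured afterwards, but the arm kept clear of them. The robot was touching nothing at hand-in.

**Disagreements**
- **Fingertip height:** the camera showed the finger ends about 37 mm above the reported tool point. A force-watched descent confirmed this, so I worked to the camera height.
- **Bar travel:** I measured about 36 mm rather than 40 mm. The tab stood only about 36 mm from the guide at the start, so the bar seems to have begun slightly in.
- **Slot alignment:** before pushing, the top view put the slot about 1 mm off the bar's line and the side view's depth about 2.5 mm. Both are within the 4 mm tolerance, and the bar went in with no measurable resistance until the stop.

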